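# Hang a plaster tile on the sloped drying rail

## Robot

A 6-joint arm with a two-finger parallel gripper is mounted at the origin on the work surface. World frame = base frame: x ahead of the robot, y to its left, z up, the work surface at z = 0. Lengths are in mm, angles in rad, forces in N, time in s.
With the tool pointing down it reaches from about 350 to 975 mm from the base axis. Payload 7.1 kg.
Tool frame: the origin (TCP) lies on the centre line of the jaws, within the pads' length; the fingertips stand 8 mm ahead of it and the grasp point (between the pads) lies 11 mm behind it; z points along the fingers, x is the direction in which the jaws open and shut, and the axes are right-handed (so a half turn about z gives the same grasp; the last joint's range is limited). The gripper opens to 88 mm and grips with 3 to 60 N. Pads are 20 mm wide; open, the fingers measure 115 mm over their backs; the gripper's body (75 mm by 178 mm) begins 61 mm behind the grasp point.
Start: joints at [1.177, 0.423, 1.63, -0, 1.089, -0.019], TCP at [228.772, 581.608, 230.675] pointing down, gripper open.
Joint ranges: [-3, 3], [-0.9, 2.11], [0.09, 2.58], [-1.31, 4.45], [0.11, 2.69], [-2.54, 2.54]. Speed limits (rad/s): [2.39, 2.39, 3.01, 3.14, 3.14, 3.14].

## Interface

Orientations are given as a rotation vector (axis times angle).
In Python, from workcell import ctrl gives the robot as it stands.
- The arm moves only by the shell command python3 -m handwheel 'ROWS'. ROWS is JSON, a list of rows, each a list of 3 entries, a list of its own where there are three numbers: the turn, a rotation vector about the tool's x, y, z in rad, then the shift along the tool's x, y, z in mm, then the opening, from 0 (shut) to 1 (fully open). In form: [[[ax, ay, az], [tx, ty, tz], jaw], ...]. A call has exactly 10 rows; each row shifts and turns the pose as measured when the row begins, along the tool's axes as they then stand; what a row does not reach is not made up. A row lasts 1/12 s, in which the tool goes at most 41.7 mm and 7.16 degrees, less where a joint would pass 70% of its speed; a pose out of reach is approached as far as the arm can. A call with a gripper value outside its range is refused whole. The fingers move at their own pace and stop on an object; the grip force is fixed at half the most. Time passes only in rows, so rows that do not move let the fingers close, or fill a call up. It gives the time, the measured TCP pose, the force and the opening at its end, in the units of the state.
- ctrl.get_obs(): the state, without advancing time (a new reading comes with each control period).
- ctrl.get_image(name): name is "scene" or "side" or "wrist"; returns a dict with "pixels" (420x560x3 uint8, red, green, blue), "camera_matrix" (3x3 intrinsics, pixels), "rvec" (rotation vector, rad) and "tvec" (3), from world to camera coordinates, as OpenCV has them. Camera axes: x right, y down, z forward; pixel columns grow to the right and rows downward; lengths in mm; the calibration is good to about 2 mm. A picture is of the moment at which its call begins. There is no depth.
- ctrl.close_job(): hands the job in, once; it reports no verdict.
Trained networks look in a picture, given as the dict that the camera call returned (one of the last four; its "shot" number tells which), for a name from the list of things; names that differ only in an ending like _2 or _b are one class to them, and where a whole thing is asked for, a point or a joint stands for the part that bears it (a point fixed in the world has none). Each returns a list of dicts, best first, with "score" (0 to 1); they miss things now and then, are a little off and sometimes report something else, mostly with a low value. They report only what shows in the picture. A call takes as long as a camera call. They do not tell look-alikes from the thing itself.
- ctrl.look_for(picture, query): "position" ([x, y, z] in mm, in the coordinates of the camera as it stood for that picture, good to about 4 mm: the middle of the surface that is visible of it).
- ctrl.spot_point(picture, query): "position" ([x, y, z] in mm, in the coordinates of the camera as it stood for that picture, good to about 4 mm: a listed point, or the origin of a listed thing).
The state is a dict: "t": time; "qpos": joint angles; "qvel": joint speeds; "joint_torque": joint torques, N m; "ee_pos": TCP position; "orientation": TCP orientation; "ft_force": force on the tool from outside, world axes, zero at the start; "moment": the same for the moment, N m; "width": finger opening in mm.
Only numpy, scipy, OpenCV 4.12 (cv2) and the standard library are available. Lean on these libraries where they do the work, as an engineer would, in place of code of your own. Each camera call takes 0.05 s, during which the arm holds its last target.

## Task

Lift the roller hanger with its plaster tile out of the wooden rack, hook it over the sloped rail above the yellow gate and let it down gently until its rollers carry it on the rod. Then, with the rollers kept on the rail, push it on through the spring gate, let go just below the gate, and see that it rolls by itself down to the red stop. Never push or drop it hard on the sprung rail (at most 15 N), and leave the other things on the table alone.

Things in the scene. Friction and masses are not known exactly. Their poses are not given: they have to be found in the camera images.
- hanger_grip (a point): Centre of the red grip block on top of the roller hanger, the part to carry: 14 mm thick (x), 40 long (y), 48 high (z). Below it a bridge plate (x -28 to +39, y -38 to +38 mm), its top 24 mm under this point. Hanger with tile: one piece, 0.3 to 0.5 kg, centre of mass straight under the grip. Axes: y the rolling direction, z up, x from the hook's strap (-x) to its open mouth (+x).
- hanger_seat (a point): Point of the hanger 60 mm below hanger_grip, same axes; it lies on the rod's axis when seated. Two blue hourglass rollers at y -24 and +24 mm run on top of the rod: each is two balls of 11 mm radius at x -7 and +7 mm, 14.4 mm above this point; the groove centres itself from up to 5 mm off.
- hanger_mouth (a point): Point of the hanger 25 mm below hanger_seat, the middle of the hook's mouth, same axes. The mouth is open to +x only: the strap closes it at x -23 mm and the arm that carries the tile lies 27 mm below this point. The rod must enter here from +x (hanger moved in its +x over the rod), then the hanger is lowered until the rollers sit on the rod.
- hanger_tile (a point): Centre of the white plaster relief tile of the hanger, 102 mm below hanger_seat: 12 mm thick (x), 110 wide (y), 92 high (z).
- hanger_pin (a point): Middle of the brass pin (8 mm diameter, upright, 26 mm long) under the bridge, 34 mm to +x of the rollers' line and 21 mm above hanger_seat; it is what meets the gate arm.
- stand: Drying-rail stand, fixed on the table: two steel posts (18 mm thick, 279 mm high) at y -260 and +260 mm. Origin on the table midway; x horizontal across the rail, away from the robot; y horizontal along the rail towards its HIGH end. A steel rod, 10 mm diameter, runs above the y axis (x = 0) and rises 6 degrees towards +y. The strap side of the hanger must face -x.
- rod_foot (a point): Point on the table below the middle of the rod (stand's origin). The rod is clamped by hand, its axis here anywhere from 203 to 227 mm above the table: not measured, find it by feel or by eye. The rail rides on springs, sinks 0.4 mm per newton, and must not be pushed or struck with more than 15 N.
- load_foot (a point): Point on the table below the loading place, at stand y +150 mm; load with the hanger's seat at stand y +100 to +180 mm, uphill of the gate.
- gate_foot (a point): Point on the table below the rod at the gate, stand y +75 mm. The yellow gate arm lies level, 18 mm above the rod's axis, 8 mm thick, from its pivot at stand x +75 mm back to x +26 mm; a bracket under it joins the rod from +x, its top 4 mm below the rod's axis.
- gate (a joint): One-way spring gate: angle of the arm in rad, 0 shut, growing to 1.4 as it is pushed downhill. The pin must be pushed through: force along the rail grows from about 1 N to some 5 N; the pin slips past at about 0.75 rad, when the hanger's seat is near stand y +38 mm, and the arm springs shut behind. The hanger's weight alone does not open it.
- stop_foot (a point): Point on the table below where the hanger's seat comes to rest against the red stop, stand y -144 mm. The released hanger rolls there at some 0.1 m/s.
- rack: Light wooden slotted rack, 90 x 150 x 40 mm, fixed; the hanger's tile stands upright 30 mm deep in its slot at the start; lift straight up. Origin under its centre; the slot runs along y.
- medallion: loose round plaster medallion, 90 mm across, 17 mm high, lying flat; origin under its centre; a bystander
- sander: cork sanding block 100 x 60 x 30 mm, lying flat; origin at the centre of its underside; a bystander
- brush: paint brush lying on the table; a bystander
- jar: white jar, 80 mm across, 100 mm high; origin under its centre; a bystander
- bowl: green mixing bowl, 120 mm across, 55 mm high; origin under its centre; a bystander
- scraper: spatula lying on the table; a bystander
- mug: white cup, 80 mm across, 90 mm high; origin under its centre; a bystander
Things that resemble listed ones, but are neither listed nor needed, are in the scene too. What is shaped like the part that bears hanger_grip but purple is not meant.

How it is judged (in metres and radians):
On the way, in this order (a step that is already met when the one before it is completed fails the run):
1. the hanger is hooked over the rod uphill of the gate, its rollers bearing on the rail (x of hanger_seat in the frame of stand between -0.006 and 0.006 m and contact force between hanger and rail above 1.5 N and y of hanger_seat in the frame of stand above 0.088 m), for 0.3 s.
2. the hanger, on the rail, pushes the gate open (x of hanger_seat in the frame of stand between -0.006 and 0.006 m and contact force between hanger and rail above 1.5 N and value of joint gate above 0.4 rad and y of hanger_seat in the frame of stand above 0.02 m), for 0.03 s.
3. the hanger has gone through the gate, rollers on the rail, and the gate has sprung shut behind it (x of hanger_seat in the frame of stand between -0.006 and 0.006 m and contact force between hanger and rail above 1.5 N and y of hanger_seat in the frame of stand below 0.045 m and value of joint gate below 0.1 rad), for 0.05 s.
At the end, for the whole second after the job is handed in: The hanger rests at the red stop (seat within 8 mm of y -144 mm on the stand, within 6 mm of the rod's line), its rollers bearing on the rail (over 1.5 N), hanging upright within 0.2 rad, still (under 0.02 m/s), the gate shut behind it (x of hanger_seat in the frame of stand between -0.006 and 0.006 m and contact force between hanger and rail above 1.5 N and y of hanger_seat in the frame of stand between -0.152 and -0.136 m and linear speed of hanger below 0.02 m/s and angle between hanger_seat's own z axis and vertical below 0.2 rad and value of joint gate below 0.1 rad); the robot touches nothing.
It fails at once if the hanger is pushed or dropped on the rail or its gate with more than 15 N (before it runs to the stop) (contact force between hanger and rail above 15 N and y of hanger_seat in the frame of stand above -0.08 m).
It fails at once if the robot still touches the hanger on the lower part of the rail (seat below y -60 mm), where it must roll by itself (y of hanger_seat in the frame of stand below -0.06 m and contact force between hanger and rail above 0.5 N and contact force between any of the fingers, the arm and hanger above 0.3 N).
It fails at once if the hanger is lifted off the rail, some 10 mm or more, while it pushes the gate (value of joint gate above 0.3 rad and z of hanger_seat in the frame of rail above 0.016 m).
It fails at once if a bystander is moved by more than 30 mm (distance of any of medallion, sander, brush, jar, bowl, scraper, mug from where it was at the start of the episode above 0.03 m).
It also fails if it takes over 64 s, if anything falls off the work surface, if the arm or the gripper's body presses on something with over 40 N, if the wrist force passes 120 N, or if a joint passes its speed limit or range.

## Working session

There is one attempt and no reset: what is moved stays moved. The work goes in short steps, Python scripts to look and compute and a shell command to move; the robot and the scene stay as the last step left them, time stands still between calls to the robot, and variables do not carry over. Pictures are saved under pics/ and viewed, and the job is handed in when it is done.

```bash
ls; mkdir -p pics; cat > h.py <<'E'
import cv2,numpy as np
from workcell import ctrl
from scipy.spatial.transform import Rotation as R
def snap(n,f=None):
    p=ctrl.get_image(n)
    if f: cv2.imwrite('pics/'+f,cv2.cvtColor(np.array(p['pixels'],dtype=np.uint8),cv2.COLOR_RGB2BGR))
    return p
def w(p,c):
    r=cv2.Rodrigues(np.array(p['rvec'],float))[0]
    return r.T@(np.array(c,float).ravel()-np.array(p['tvec'],float).ravel())
def px(p,X):
    return cv2.projectPoints(np.array(X,float).reshape(-1,3),np.array(p['rvec'],float),np.array(p['tvec'],float),np.array(p['camera_matrix'],float),None)[0].reshape(-1,2)
def find(p,q,k=3,point=True):
    for d in (ctrl.spot_point if point else ctrl.look_for)(p,q)[:k]:
        X=w(p,d['position']); print(q,round(d['score'],2),X.round(1),px(p,X)[0].round(0))
def crop(p,f,x0,y0,x1,y1,s):
    im=cv2.cvtColor(np.array(p['pixels'],dtype=np.uint8),cv2.COLOR_RGB2BGR)[y0:y1,x0:x1]
    cv2.imwrite('pics/'+f,cv2.resize(im,None,fx=s,fy=s,interpolation=cv2.INTER_CUBIC))
E
python3 - <<'E'
from h import *
o=ctrl.get_obs();print({k:np.round(v,3) for k,v in o.items()})
for c in ['scene','side','wrist']:
    p=snap(c,c+'0.png')
    print(c,'cam at',w(p,[0,0,0]).round(0))
    if c!='wrist':
        for q in ['hanger_grip','hanger_seat','rod_foot','load_foot','gate_foot','stop_foot','stand','rack','hanger_tile']: find(p,q)
E
```

```text
pics
{'t': np.float64(0.0), 'qpos': array([ 1.177,  0.424,  1.631, -0.   ,  1.089, -0.019]), 'qvel': array([-0.001,  0.002, -0.001, -0.003, -0.001,  0.001]), 'joint_torque': array([ 1.0000e-03, -5.4464e+01, -2.7367e+01,  6.5000e-02,  2.3000e-02,
       -0.0000e+00]), 'ee_pos': array([228.555, 581.125, 229.895]), 'orientation': array([ 2.596e+00,  1.768e+00, -2.000e-03]), 'ft_force': array([-0.296, -0.254, -0.169]), 'moment': array([-0.029,  0.042, -0.019]), 'width': np.float64(87.736)}
scene cam at [1405.  132. 1146.]
hanger_grip 0.83 [ 207.7 -292.9  206.6] [213. 118.]
hanger_grip 0.6 [347.1  90.3 211.9] [329. 158.]
hanger_grip 0.57 [ 294.6 -168.4  213.8] [246. 137.]
hanger_seat 0.97 [348.8  89.2 145.8] [328. 175.]
hanger_seat 0.97 [ 293.8 -163.   147.2] [249. 154.]
hanger_seat 0.71 [ 435.8 -100.2  158.7] [259. 185.]
rod_foot 0.86 [592.2 -42.3   5.3] [271. 263.]
rod_foot 0.68 [609.6  28.6   4.2] [294. 271.]
load_foot 0.76 [616.9 105.7   3.7] [321. 277.]
gate_foot 0.7 [607.9  26.7   3.6] [293. 270.]
stop_foot 0.96 [ 569.  -180.2   -0.7] [226. 252.]
stand 0.94 [ 5.955e+02 -4.400e+01  4
[... 441 characters left out ...]
] [234. 175.]
hanger_seat 0.83 [ 204.3 -289.1  149.7] [187. 302.]
hanger_seat 0.8 [435.6 -97.9 156.2] [274. 227.]
hanger_seat 0.79 [347.5  84.1 147.8] [234. 191.]
rod_foot 0.77 [592.7 -44.3   1.5] [321. 243.]
load_foot 0.88 [618.1 103.2  -3. ] [317. 211.]
gate_foot 0.66 [606.7  26.5  -0. ] [320. 227.]
stop_foot 0.86 [ 564.3 -189.7    0.9] [325. 282.]
stand 0.62 [621.3 103.8  -1.8] [318. 211.]
stand 0.57 [594.2 -44.6  -0.7] [322. 243.]
rack 0.6 [445.6 -95.7  -3.9] [278. 264.]
rack 0.59 [592.4 -44.1  -2.8] [321. 244.]
hanger_tile 0.8 [441.  -99.5  54.2] [276. 252.]
hanger_tile 0.78 [354.8  84.4  44.3] [240. 215.]
hanger_tile 0.76 [ 295.7 -170.2   47. ] [228. 281.]
wrist cam at [150. 612. 386.]
```

View pics/scene0.png

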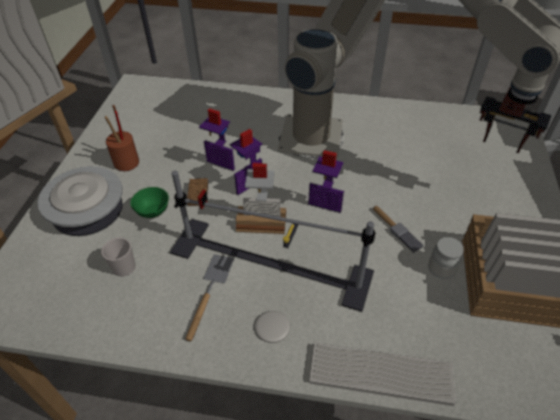

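View pics/side0.png

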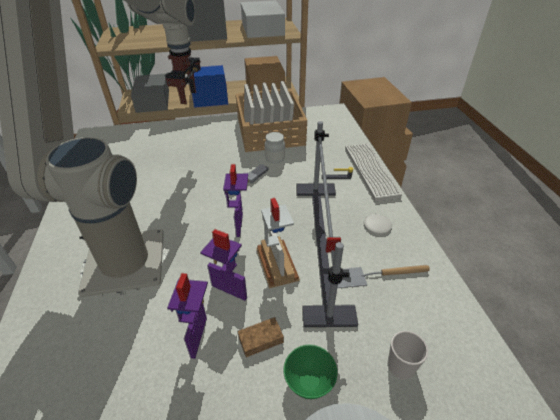

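```bash
python3 - <<'E'
from h import *
p=snap('scene'); crop(p,'s1.png',190,90,390,300,3.8 if 0 else 2.8)
for q in ['hanger_grip','hanger_pin','hanger_mouth','rack','gate','mug','jar','bowl','medallion','sander','brush','scraper']: find(p,q,5)
p=snap('side'); crop(p,'s2.png',160,130,370,330,2.9)
E
```

```text
hanger_grip 0.7 [ 208.  -289.6  212.3] [214. 116.]
hanger_grip 0.65 [ 439.9 -101.4  220.5] [258. 170.]
hanger_grip 0.63 [347.1  89.1 216.1] [329. 157.]
hanger_grip 0.55 [ 293.5 -169.3  212.1] [246. 137.]
hanger_pin 0.95 [ 238.  -301.8  171.2] [209. 132.]
hanger_pin 0.87 [380.3  81.2 173.2] [324. 175.]
hanger_pin 0.85 [ 275.4 -195.4  171.4] [239. 143.]
hanger_pin 0.56 [474.4 -90.8 179.8] [260. 190.]
hanger_mouth 0.74 [ 357.9 -327.     3.1] [198. 195.]
hanger_mouth 0.6 [349.5  90.  126. ] [327. 180.]
hanger_mouth 0.6 [ 295.1 -166.6  126.2] [248. 159.]
hanger_mouth 0.56 [ 209.2 -290.6  124.5] [217. 138.]
hanger_mouth 0.55 [441.2 -94.5 137.3] [261. 192.]
rack 0.98 [444.3 -98.2   2.4] [262. 223.]
rack 0.57 [473.5 -89.1 182.2] [260. 189.]
rack 0.48 [599.2 -44.4   2.5] [270. 265.]Traceback (most recent call last):
  File "<stdin>", line 3, in <module>
  File "h.py", line 14, in find
    for d in (ctrl.spot_point if point else ctrl.look_for)(p,q)[:k]:
             ~~~~~~~~~~~~~~~~~~~~~~~~~~~~~~~~~~~~~~~~~~~~~^^^^^
ValueError: it knows: bowl, brush, gate_foot, hanger_grip, hanger_mouth, hanger_pin, hanger_seat, hanger_tile, jar, load_foot, medallion, mug, rack, rod_foot, sander, scraper, stand, stop_foot
```

View pics/s1.png

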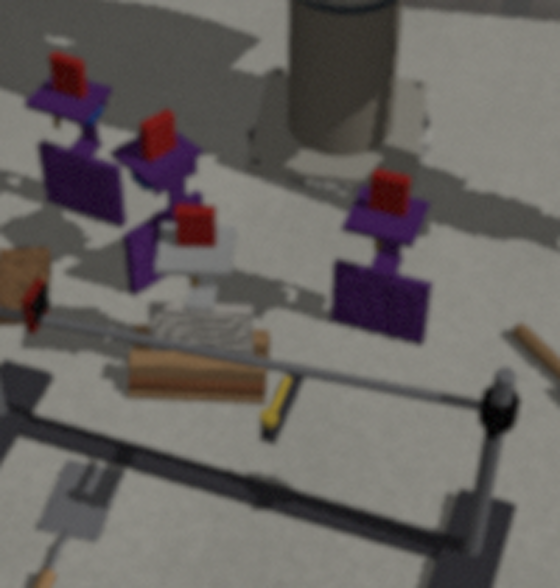

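The target is the red grip on the white/grey hanger in the wooden rack, at scene (258,170). The three at (214,116), (246,137) and (329,157) have purple bodies, so they are the look-alikes. I'll plan the approach next.

```bash
cat >> h.py <<'E'
def state():
    o=ctrl.get_obs(); T=R.from_rotvec(o['orientation']); return o,np.array(o['ee_pos']),T
def tooldown(yaw,pitch=0,flip=1):
    # tool x along hanger x (or -x), z down; pitch: rot about hanger x
    c,s=np.cos(np.radians(yaw)),np.sin(np.radians(yaw))
    x=np.array([c,s,0])*flip; z=np.array([0,0,-1.]); y=np.cross(z,x)
    M=R.from_matrix(np.c_[x,y,z])
    return R.from_rotvec(np.radians(pitch)*np.array([c,s,0]))*M
def to(target,Rt):
    o,p,T=state()
    d=np.array(target)-p
    print('t',round(o['t'],2),'tcp',p.round(1),'F',np.round(o['ft_force'],2),'M',np.round(o['moment'],2),'w',round(o['width'],1))
    print(' q',np.round(o['qpos'],2),'shift now-frame',T.inv().apply(d).round(1),'shift goal-frame',Rt.inv().apply(d).round(1),'turn',(T.inv()*Rt).as_rotvec().round(3))
E
python3 - <<'E'
from h import *
o,p,T=state(); print(T.as_matrix().round(3)); 
for f in (1,-1): to([438.5,-99.5,340],tooldown(12,0,f))
P={}
for k in range(3):
  for c in ['scene','side']:
    pic=snap(c)
    for q in ['hanger_grip','hanger_pin','hanger_seat','hanger_mouth','hanger_tile','rack','rod_foot','load_foot','gate_foot','stop_foot','stand']:
        exp={'hanger_pin':(472,-92)}.get(q,(438,-99)) if (q[:4]=='hang' or q=='rack') else dict(rod_foot=(593,-43),stand=(593,-43),load_foot=(617,104),gate_foot=(607,27),stop_foot=(567,-184))[q]
        for d in ctrl.spot_point(pic,q):
            X=w(pic,d['position'])
            if np.hypot(*(X[:2]-exp))<18: P.setdefault((q,c),[]).append(X)
for k in sorted(P): print(k,len(P[k]),np.mean(P[k],0).round(1),np.std(P[k],0).round(1))
for q in ['mug','jar','bowl','medallion','sander','brush','scraper']: find(pic,q,2)
crop(pic,'s2.png',200,110,380,330,2.7)
E
```

```text
[[ 0.366  0.931 -0.   ]
 [ 0.931 -0.366 -0.   ]
 [-0.     0.    -1.   ]]
t 1.3 tcp [228.8 581.6 230.7] F [0.   0.12 0.1 ] M [ 0.05 -0.01  0.03] w 87.5
 q [ 1.18  0.42  1.63 -0.    1.09 -0.02] shift now-frame [-557.   444.5 -109.3] shift goal-frame [  63.5  709.8 -109.3] turn [0.    0.    0.987]
t 1.3 tcp [228.8 581.6 230.7] F [0.   0.12 0.1 ] M [ 0.05 -0.01  0.03] w 87.5
 q [ 1.18  0.42  1.63 -0.    1.09 -0.02] shift now-frame [-557.   444.5 -109.3] shift goal-frame [ -63.5 -709.8 -109.3] turn [-0.     0.    -2.155]
('gate_foot', 'scene') 2 [606.5  26.9   3.9] [0.3 0.9 1.1]
('gate_foot', 'side') 3 [ 6.084e+02  2.800e+01 -6.000e-01] [1.2 0.8 0.3]
('hanger_grip', 'scene') 4 [440.4 -97.4 163.9] [ 2.   1.2 92.9]
('hanger_grip', 'side') 3 [440.1 -91.  218.9] [1.  1.8 0.3]
('hanger_mouth', 'scene') 3 [439.4 -95.2 137.1] [1.3 0.9 0.5]
('hanger_mouth', 'side') 3 [436.5 -97.2 129.4] [1.3 1.  0.7]
('hanger_pin', 'scene') 3 [473.2 -91.7 178.7] [1.5 0.3 0.6]
('hanger_pin', 'side') 3 [470.2 -92.3 179.1] [0.6 0.4 0.8]
('hanger_seat', 'scene') 4 [437.3 -97.7 137.4] [ 1.1  2.9 41.4]
('hanger_seat', 
[... 509 characters left out ...]
1.4 2.1 0.7]
('stand', 'scene') 4 [595.5 -44.    1.7] [1.3 0.8 1. ]
('stand', 'side') 2 [ 5.947e+02 -4.540e+01  4.000e-01] [0.8 0.  1.4]
('stop_foot', 'scene') 3 [ 5.664e+02 -1.832e+02 -3.000e-01] [1.5 0.2 0.6]
('stop_foot', 'side') 3 [ 564.9 -186.8   -1.8] [1.4 0.4 1.2]
mug 0.58 [ 672.1 -457.8   -0.7] [400. 366.]
jar 0.57 [531.4 443.1  -2.8] [275. 158.]
jar 0.34 [ 5.941e+02 -4.490e+01  2.000e-01] [322. 243.]
bowl 0.77 [ 454.  -449.2    3.4] [309. 380.]
medallion 0.58 [ 7.951e+02 -3.000e-01 -3.900e+00] [377. 225.]
sander 0.75 [ 362.2 -328.7    6. ] [262. 338.]
brush 0.61 [404.  312.3   3.4] [247. 181.]
brush 0.43 [437.5 -96.2 157. ] [274. 226.]
scraper 0.77 [ 731.1 -190.4   -3. ] [381. 273.]
```

View pics/s2.png

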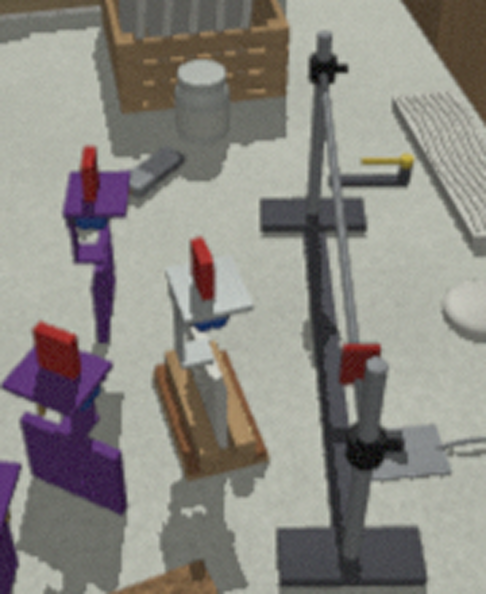

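Confirmed by the crop: the hanger with a white body in the wooden rack, red grip at crop (203,268), is the target. First I rise and turn.

```bash
python3 -m handwheel '[[[0,0,0],[0,0,-40],1],[[0,0,0.05],[0,0,-40],1],[[0,0,0.12],[0,0,-40],1],[[0,0,0.12],[0,0,0],1],[[0,0,0.12],[0,0,0],1],[[0,0,0.12],[0,0,0],1],[[0,0,0.12],[0,0,0],1],[[0,0,0.12],[0,0,0],1],[[0,0,0.12],[0,0,0],1],[[0,0,0.1],[0,0,0],1]]'
python3 - <<'E'
from h import *
to([438.7,-97,345],tooldown(10))
E
```

```text
t: 6.08
ee_pos: [228.6, 581.3, 357.3]
orientation: [-3.131, -0.263, 0.0]
ft_force: [-0.8, 0.4, -0.1]
width: 88.1
t 6.08 tcp [228.6 581.3 357.3] F [-0.81  0.42 -0.07] M [0.   0.05 0.  ] w 88.1
 q [1.18 0.31 1.5  0.   1.33 1.01] shift now-frame [ 94.1 703.8  12.3] shift goal-frame [ 89.1 704.5  12.3] turn [-0.     0.    -0.007]
```

```bash
python3 -m handwheel '[[[0,0,0],[5,20,0],1],[[0,0,0],[5,40,0],1],[[0,0,0],[5,41,0],1],[[0,0,0],[5,41,0],1],[[0,0,0],[5,41,0],1],[[0,0,0],[5,41,0],1],[[0,0,0],[5,41,0],1],[[0,0,0],[5,41,0],1],[[0,0,0],[5,41,0],1],[[0,0,0],[5,41,0],1]]'
python3 - <<'E'
from h import *
to([438.7,-97,345],tooldown(10))
E
```

```text
t: 6.92
ee_pos: [339.2, 205.5, 355.4]
orientation: [-3.127, -0.27, -0.004]
ft_force: [0.6, 0.6, -0.8]
width: 87.8
t 6.92 tcp [339.2 205.5 355.4] F [ 0.64  0.65 -0.77] M [-0.1   0.02  0.02] w 87.8
 q [ 0.51 -0.08  1.95  0.    1.27  0.34] shift now-frame [ 46.2 315.1   9.7] shift goal-frame [ 45.5 315.2  10.4] turn [-0.003 -0.003 -0.002]
```

```bash
python3 -m handwheel '[[[0,0,0],[5,41,1],1],[[0,0,0],[5,41,1],1],[[0,0,0],[5,41,1],1],[[0,0,0],[5,41,1],1],[[0,0,0],[5,41,1],1],[[0,0,0],[5,40,1],1],[[0,0,0],[5,30,1],1],[[0,0,0],[5,20,0],1],[[0,0,0],[4,8,0],1],[[0,0,0],[0,0,0],1]]'
python3 - <<'E'
from h import *
to([438.7,-97,345],tooldown(10))
p=snap('wrist','w1.png')
for q in ['hanger_grip','hanger_pin','hanger_seat','rack']: find(p,q)
E
```

```text
t: 7.75
ee_pos: [434.1, -99.4, 351.0]
orientation: [-3.129, -0.258, -0.02]
ft_force: [-0.1, -0.1, -0.1]
width: 88.0
t 7.75 tcp [434.1 -99.4 351. ] F [-0.1  -0.13 -0.08] M [-0.06  0.09 -0.01] w 88.0
 q [-0.26  0.01  1.88  0.01  1.25 -0.42] shift now-frame [ 4.8 -1.6  6.1] shift goal-frame [ 4.9 -1.5  6. ] turn [-0.    -0.013 -0.01 ]
hanger_grip 0.84 [439.7 -98.5 218. ] [288. 200.]
hanger_grip 0.55 [ 295.9 -172.4  207.3] [109. 252.]
hanger_pin 0.65 [472.2 -95.4 177.1] [322. 190.]
hanger_pin 0.32 [ 731.7 -190.3   -2.7] [467. 247.]
hanger_seat 0.9 [ 206.6 -296.5  146.9] [ 46. 320.]
hanger_seat 0.87 [ 299.6 -166.6  148.7] [137. 223.]
hanger_seat 0.23 [594.3 -43.7   5.7] [405. 134.]
rack 0.62 [ 441.5 -103.4    4.5] [284. 159.]
rack 0.21 [ 5.941e+02 -4.560e+01 -3.000e-01] [403. 135.]
```

View pics/w1.png

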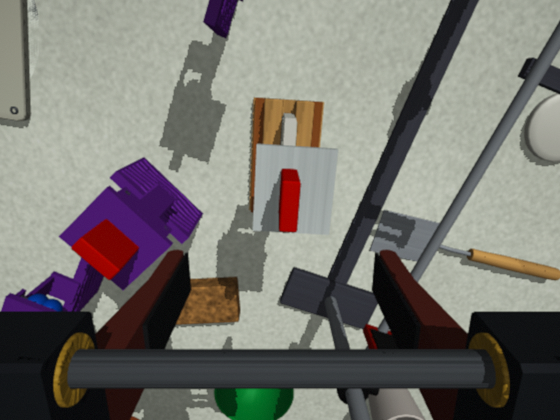

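```bash
cat >> h.py <<'E'
def unproj(p,uv,z):
    K=np.array(p['camera_matrix'],float); r=cv2.Rodrigues(np.array(p['rvec'],float))[0]
    C=w(p,[0,0,0]); out=[]
    for u in np.atleast_2d(uv):
        d=r.T@np.linalg.solve(K,[u[0],u[1],1.]); out.append(C+d*(z-C[2])/d[2])
    return np.array(out)
E
python3 - <<'E'
from h import *
p=snap('wrist'); crop(p,'w1c.png',230,80,360,250,3.5)
a=unproj(p,[(257,144),(338,149),(331,234),(253,232)],194.5); print(a.round(1),a.mean(0).round(1))
g=unproj(p,[(281,170),(299,170),(297,231),(280,231)],242.5);print(g.round(1),g.mean(0).round(1))
ang=lambda v:np.degrees(np.arctan2(v[1],v[0])).round(1)
print(ang(a[1]-a[0]),ang(a[2]-a[3]),ang(a[0]-a[3])-90,ang(a[1]-a[2])-90,ang(g[0]-g[3])-90,ang(g[1]-g[2])-90)
E
```

```text
[[ 407.   -59.4  194.5]
 [ 474.   -52.2  194.5]
 [ 484.  -127.3  194.5]
 [ 415.1 -136.8  194.5]] [445.  -93.9 194.5]
[[ 427.9  -68.   242.5]
 [ 440.6  -65.8  242.5]
 [ 447.6 -111.9  242.5]
 [ 435.  -114.   242.5]] [437.8 -89.9 242.5]
6.1 7.8 6.0 7.599999999999994 8.799999999999997 8.700000000000003
```

View pics/w1c.png

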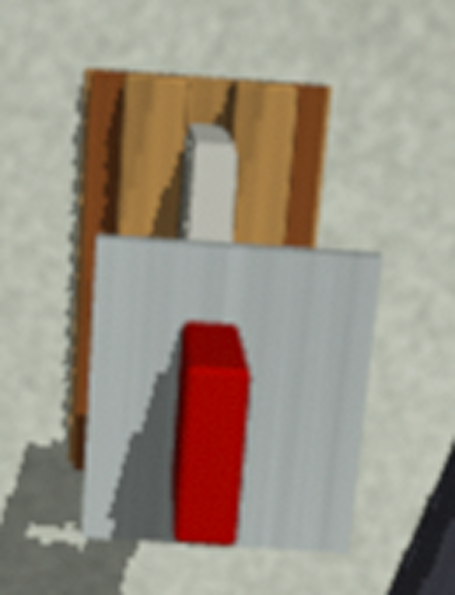

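```bash
python3 - <<'E'
from h import *
to([439,-96,210],tooldown(7.6))
E
python3 -m handwheel '[[[0,0.01,0.03],[3,-2,10],1],[[0,0,0],[1,-1,25],1],[[0,0,0],[0,0,25],1],[[0,0,0],[0,0,20],1],[[0,0,0],[0,0,15],1],[[0,0,0],[0,0,10],1],[[0,0,0],[0,0,5],1],[[0,0,0],[0,0,0],1],[[0,0,0],[0,0,0],1],[[0,0,0],[0,0,0],1]]'
python3 - <<'E'
from h import *
to([439,-96,210],tooldown(7.6))
p=snap('wrist','w2.png')
E
```

```text
t 8.05 tcp [433.2 -96.8 351.1] F [1.18 0.89 0.29] M [-0.05  0.04  0.03] w 87.6
 q [-0.25  0.    1.88  0.01  1.25 -0.42] shift now-frame [  4.1   0.3 141.2] shift goal-frame [  5.9  -0.  141.1] turn [-0.001 -0.013  0.037]
t: 8.88
ee_pos: [440.0, -83.8, 240.6]
orientation: [-3.13, -0.239, -0.048]
ft_force: [0.3, 0.8, -0.6]
width: 87.8
t 8.88 tcp [440.  -83.8 240.6] F [ 0.27  0.78 -0.65] M [-0.06  0.1  -0.02] w 87.8
 q [-0.22  0.13  2.01  0.01  0.97 -0.38] shift now-frame [-3.8 11.9 30.5] shift goal-frame [-2.6 12.  30.6] turn [ 0.    -0.031  0.02 ]
```

View pics/w2.png

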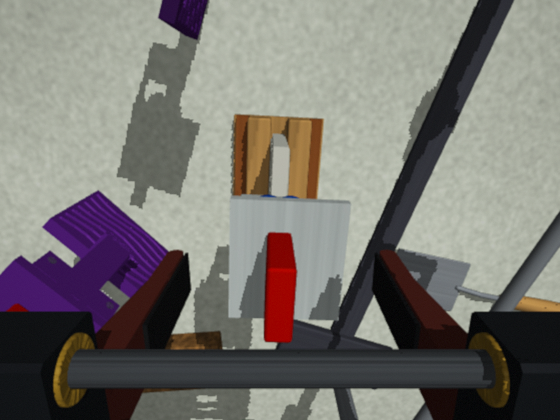

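```bash
python3 - <<'E'
from h import *
p=snap('wrist')
a=unproj(p,[(232,196),(350,201),(338,321),(229,317)],194.5); print(a.round(1),a.mean(0).round(1))
g=unproj(p,[(266,263),(294,263),(291,341),(264,341)],242.5);print(g.round(1),g.mean(0).round(1))
ang=lambda v:np.degrees(np.arctan2(v[1],v[0])).round(1)
print(ang(a[1]-a[0]),ang(a[2]-a[3]),ang(a[0]-a[3])-90,ang(a[1]-a[2])-90,ang(g[0]-g[3])-90,ang(g[1]-g[2])-90)
to([439,-96,210],tooldown(7.6))
E
```

```text
[[ 408.9  -61.   194.5]
 [ 474.8  -54.4  194.5]
 [ 483.5 -132.2  194.5]
 [ 415.9 -138.2  194.5]] [445.8 -96.4 194.5]
[[ 430.4  -75.8  242.5]
 [ 442.9  -74.1  242.5]
 [ 448.2 -115.2  242.5]
 [ 435.2 -116.8  242.5]] [439.2 -95.5 242.5]
5.7 5.1 5.099999999999994 6.400000000000006 6.700000000000003 7.299999999999997
t 8.98 tcp [440.3 -84.  240.9] F [-0.09 -0.52  1.03] M [-0.02  0.1  -0.  ] w 87.5
 q [-0.22  0.13  2.01  0.01  0.97 -0.38] shift now-frame [-4.  11.6 30.8] shift goal-frame [-2.8 11.7 30.9] turn [ 0.001 -0.031  0.02 ]
```

Grip centre at about (439.5,-96), yaw about 6.3°. Correct the lateral offset and go down.

```bash
python3 -m handwheel '[[[0,-0.031,0.035],[-2,9,0],1],[[0,0,0],[0,3,0],1],[[0,0,0],[0,0,0],1],[[0,0,0],[0,0,10],1],[[0,0,0],[0,0,10],1],[[0,0,0],[0,0,10],1],[[0,0,0],[0,0,0],1],[[0,0,0],[0,0,0],1],[[0,0,0],[0,0,0],1],[[0,0,0],[0,0,0],1]]'
python3 - <<'E'
from h import *
to([439.5,-96,210],tooldown(6.3))
E
```

```text
t: 9.82
ee_pos: [441.1, -96.2, 211.0]
orientation: [3.135, 0.187, 0.013]
ft_force: [0.7, -0.9, -0.3]
width: 87.8
t 9.82 tcp [441.1 -96.2 211. ] F [ 0.72 -0.89 -0.28] M [-0.02  0.01  0.01] w 87.8
 q [-0.24  0.19  2.02  0.    0.92 -0.36] shift now-frame [-1.6 -0.4  0.9] shift goal-frame [-1.6 -0.4  1. ] turn [ 0.002 -0.008  0.009]
```

Good. Now close.

```bash
python3 -m handwheel '[[[0,-0.008,0],[-1.5,0,0],0],[[0,0,0],[0,0,0],0],[[0,0,0],[0,0,0],0],[[0,0,0],[0,0,0],0],[[0,0,0],[0,0,0],0],[[0,0,0],[0,0,0],0],[[0,0,0],[0,0,0],0],[[0,0,0],[0,0,0],0],[[0,0,0],[0,0,0],0],[[0,0,0],[0,0,0],0]]'
python3 - <<'E'
from h import *
to([439.5,-96,210],tooldown(6.3))
E
```

```text
t: 10.65
ee_pos: [440.6, -96.6, 212.6]
orientation: [3.133, 0.188, 0.005]
ft_force: [0.2, -0.1, -1.2]
width: 24.5
t 10.65 tcp [440.6 -96.6 212.6] F [ 0.2  -0.12 -1.19] M [-0.1   0.01 -0.  ] w 24.5
 q [-0.24  0.19  2.02 -0.    0.93 -0.36] shift now-frame [-1.  -0.7  2.6] shift goal-frame [-1.  -0.7  2.6] turn [ 0.003 -0.003  0.01 ]
```

```bash
python3 -m handwheel '[[[0,0,0],[-0.5,0,0],0],[[0,0,0],[0,0,0],0],[[0,0,0],[0,0,0],0],[[0,0,0],[0,0,0],0],[[0,0,0],[0,0,-5],0],[[0,0,0],[0,0,-10],0],[[0,0,0],[0,0,-15],0],[[0,0,0],[0,0,-15],0],[[0,0,0],[0,0,-10],0],[[0,0,0],[0,0,0],0]]'
python3 - <<'E'
from h import *
to([439.5,-96,210],tooldown(6.3))
p=snap('scene'); crop(p,'r1.png',170,160,390,330,3.6)
p=snap('side'); crop(p,'r2.png',200,120,390,330,2.8)
np.save('cams.npy',[{c:{k:np.array(q[k]) for k in('camera_matrix','rvec','tvec')} for c,q in (('side',p),('scene',snap('scene')))}],allow_pickle=True)
E
```

```text
t: 11.48
ee_pos: [439.0, -95.9, 270.2]
orientation: [3.135, 0.186, 0.002]
ft_force: [-0.1, -0.1, -4.8]
width: 14.3
t 11.48 tcp [439.  -95.9 270.2] F [-0.12 -0.11 -4.76] M [-0.12  0.16 -0.05] w 14.3
 q [-0.24  0.11  1.96 -0.    1.07 -0.36] shift now-frame [ 0.4  0.1 60.2] shift goal-frame [ 0.5  0.1 60.2] turn [ 0.001 -0.001  0.009]
```

View pics/r1.png

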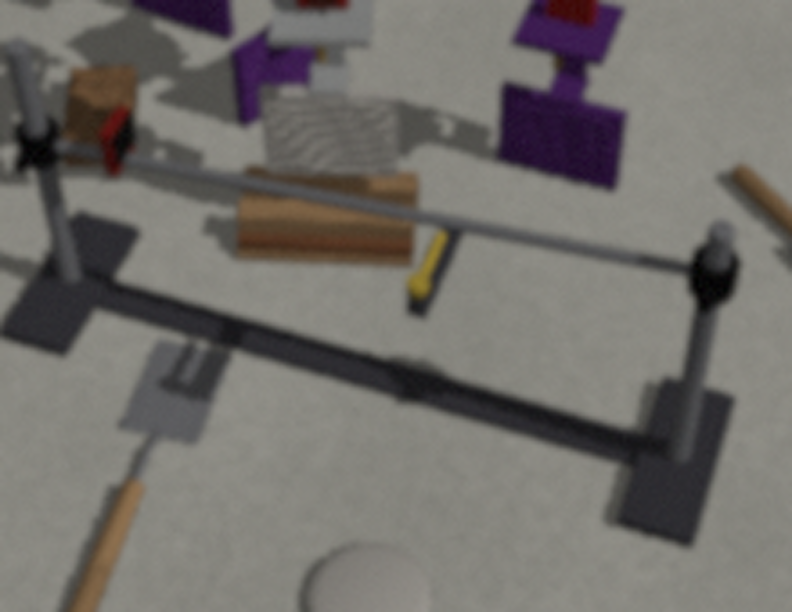

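View pics/r2.png

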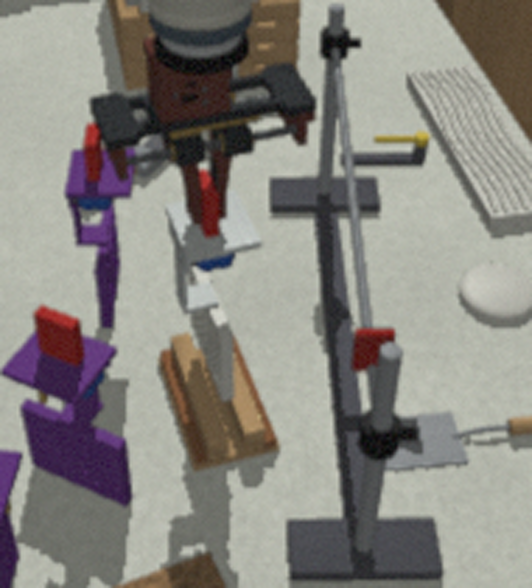

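```bash
python3 - <<'E'
from h import *
cams=np.load('cams.npy',allow_pickle=True)[0]
C=dict(scene=cams['scene'],side=cams['side'])
def plane(p,a,b):
    K=np.array(p['camera_matrix']); r=cv2.Rodrigues(p['rvec'])[0]
    da,db=[r.T@np.linalg.solve(K,[*u,1.]) for u in (a,b)]
    n=np.cross(da,db); n/=np.linalg.norm(n); return n,n@w(p,[0,0,0])
f=lambda x,y,o,s:(x/s+o[0],y/s+o[1])
s1=[f(170,164,(170,160),3.6),f(640,261,(170,160),3.6)]
s2=[f(342,90,(200,120),2.8),f(362,300,(200,120),2.8)]
n1,d1=plane(C['scene'],*s1); n2,d2=plane(C['side'],*s2)
d=np.cross(n1,n2); d/=np.linalg.norm(d); d*=np.sign(d[1])
print('dir',d.round(3),'slope deg',np.degrees(np.arcsin(d[2])).round(2),'yaw',np.degrees(np.arctan2(-d[0],d[1])).round(2))
O=np.array([594.3,-44.8]); ys=np.array([.172,.985])
# point on line
x0=np.linalg.lstsq(np.array([n1,n2,d]),np.array([d1,d2,0]),rcond=None)[0]
for Y in (-144,0,75,150):
    q=O+Y*ys; t=((q-x0[:2])@ys)/(d[:2]@ys); print(Y,q.round(1),(x0+t*d).round(1))
# edge profiles
for nm,fn in (('scene','scene0.png'),('side','side0.png')):
    im=cv2.imread('pics/'+fn,0).astype(int)
    if nm=='side':
        for r in (155,165,185,205,225): print(nm,r,[ (c,im[r,c]) for c in range(316,334)][:0], im[r,316:338])
    else:
        for c in (240,260,300,320,340): 
            y=int(s1[0][1]+(c-s1[0][0])*(s1[1][1]-s1[0][1])/(s1[1][0]-s1[0][0])); print(nm,c,y-6,im[y-6:y+8,c])
E
```

```text
dir [0.198 0.974 0.109] slope deg 6.26 yaw -11.48
-144 [ 569.5 -186.6] [ 564.1 -185.7  193. ]
0 [594.3 -44.8] [592.7 -44.5 208.8]
75 [607.2  29.1] [607.6  29.  217.1]
150 [620.1 103. ] [622.6 102.5 225.3]
scene 240 204 [127 111  83  62  63  72  81  76  65  55  65  82  94  99]
scene 260 208 [94 96 94 98 98 88 82 76 78 86 94 99 96 87]
scene 300 216 [135 134 135 130 119 100  87  79  88 112 127 132 132 133]
scene 320 220 [135 134 135 131 119  99  85  81  95 121 132 136 134 134]
scene 340 224 [134 135 132 126 112  97  84  79  95 117 133 134 133 132]
side 155 [] [ 80  73  77  75  98 120 119 144 175 179 180 177 176 180 180 180 182 182
 181 180 179 181]
side 165 [] [ 74  80  76 100 168 127 113 117 131 169 181 182 186 183 178 183 183 182
 178 180 183 182]
side 185 [] [ 78  76  74  76  75  79  73  78 110 130 119  90  72  74  72  76  71  76
 114 170 184 182]
side 205 [] [ 41  42  47  72  80 115 166 182 177 141 113 125 121 146 174 180 181 181
 183 184 179 177]
side 225 [] [ 43  40  45  53  79  83  78  89 148 173 177 152 116 119 120 127 168 180
 179 175 175 175]
```

```bash
python3 - <<'E'
from h import *
C=np.load('cams.npy',allow_pickle=True)[0]
im=cv2.imread('pics/scene0.png',0).astype(float)
# scene fit: weighted dip
pts=[]
for c in list(range(275,286))+list(range(298,358,3)):
    y0=222.7+(c-300)*.2; r=np.arange(int(y0)-5,int(y0)+7); v=im[r,c]; b=np.percentile(v,75); wt=np.clip(b-10-v,0,None)
    pts.append((c,(wt*r).sum()/wt.sum()))
pts=np.array(pts); a=np.polyfit(pts[:,0],pts[:,1],1); res=pts[:,1]-np.polyval(a,pts[:,0]); k=abs(res)<.6; a=np.polyfit(pts[k,0],pts[k,1],1); print(a,res.round(1))
b=np.polyfit([155,165,185,205,225],[321.3,322.6,325.1,327.0,329.5],1); print(b)
def plane(p,a,b):
    K=np.array(p['camera_matrix']); r=cv2.Rodrigues(p['rvec'])[0]
    da,db=[r.T@np.linalg.solve(K,[*u,1.]) for u in (a,b)]
    n=np.cross(da,db); n/=np.linalg.norm(n); return n,n@w(p,[0,0,0])
n1,d1=plane(C['scene'],(280,np.polyval(a,280)),(360,np.polyval(a,360)))
n2,d2=plane(C['side'],(np.polyval(b,155),155),(np.polyval(b,225),225))
d=np.cross(n1,n2); d/=np.linalg.norm(d); d*=np.sign(d[1])
print('dir',d.round(3),'slope',np.degrees(np.arcsin(d[2])).round(2),'yaw',np.degrees(np.arctan2(-d[0],d[1])).round(2))
O=np.array([594.3,-44.8]); ys=np.array([.172,.985])
x0=np.linalg.lstsq(np.array([n1,n2,d]),np.array([d1,d2,0]),rcond=None)[0]
for Y in (-144,0,75,150):
    q=O+Y*ys; t=((q-x0[:2])@ys)/(d[:2]@ys); print(Y,q.round(1),(x0+t*d).round(1))
# foot yaw from nets
F={-144:(565.6,-185),0:(594.3,-44.8),75:(607.4,27.4),150:(618.8,103.4)}
Y=np.array(list(F)); X=np.array(list(F.values())); px_=np.polyfit(Y,X[:,0],1); py_=np.polyfit(Y,X[:,1],1); print(px_,py_,np.degrees(np.arctan2(-px_[0],py_[0])))
E
```

```text
[1.70699855e-01 1.72272440e+02] [ 1.3  1.   2.6  2.6  2.2  2.9  2.9 -0.4 -2.3 -6.9 -2.7 -0.5 -1.1 -1.2
 -1.  -1.  -0.7 -0.6 -0.5 -0.4 -0.3 -0.1  0.   0.2  0.3  0.4  0.5  0.7
  0.6  0.8  0.9]
[1.15243902e-01 3.03549390e+02]
dir [0.178 0.974 0.138] slope 7.91 yaw -10.35
-144 [ 569.5 -186.6] [ 567.3 -186.2  181.5]
0 [594.3 -44.8] [593.1 -44.6 201.5]
75 [607.2  29.1] [606.6  29.2 211.9]
150 [620.1 103. ] [620.1 103.  222.4]
[1.82336685e-01 5.92832682e+02] [  0.97858992 -44.5664459 ] -10.55465726855124
```

```bash
python3 - <<'E'
from h import *
C=np.load('cams.npy',allow_pickle=True)[0]
im=cv2.imread('pics/scene0.png',0).astype(float)
pts=[]
for c in range(304,356,3):
    y0=222.7+(c-300)*.2; r=np.arange(int(y0)-5,int(y0)+7); v=im[r,c]; b=np.percentile(v,75); wt=np.clip(b-10-v,0,None)
    pts.append((c,(wt*r).sum()/wt.sum()))
pts=np.array(pts); a=np.polyfit(pts[:,0],pts[:,1],1); print(a,(pts[:,1]-np.polyval(a,pts[:,0])).round(2))
b=np.polyfit([155,165,185,205,225],[321.3,322.6,325.1,327.0,329.5],1)
def plane(p,a,b):
    K=np.array(p['camera_matrix']); r=cv2.Rodrigues(p['rvec'])[0]
    da,db=[r.T@np.linalg.solve(K,[*u,1.]) for u in (a,b)]
    n=np.cross(da,db); n/=np.linalg.norm(n); return n,n@w(p,[0,0,0])
n1,d1=plane(C['scene'],(310,np.polyval(a,310)),(350,np.polyval(a,350)))
n2,d2=plane(C['side'],(np.polyval(b,155),155),(np.polyval(b,225),225))
d=np.cross(n1,n2); d/=np.linalg.norm(d); d*=np.sign(d[1])
print('dir',d.round(3),'slope',np.degrees(np.arcsin(d[2])).round(2),'yaw',np.degrees(np.arctan2(-d[0],d[1])).round(2))
O=np.array([593.5,-44.6]); ys=np.array([.183,.983])
x0=np.linalg.lstsq(np.array([n1,n2,d]),np.array([d1,d2,0]),rcond=None)[0]
for Y in (-144,0,75,150):
    q=O+Y*ys; t=((q-x0[:2])@ys)/(d[:2]@ys); print(Y,q.round(1),(x0+t*d).round(1))
E
```

```text
[  0.19372976 164.55056377] [-0.07  0.02 -0.11  0.01 -0.    0.01  0.04 -0.04  0.03  0.04  0.14  0.05
  0.04  0.06  0.06 -0.13 -0.07 -0.08]
dir [0.183 0.977 0.11 ] slope 6.29 yaw -10.62
-144 [ 567.1 -186.2] [ 565.8 -185.9  190.8]
0 [593.5 -44.6] [592.3 -44.4 206.7]
75 [607.2  29.1] [606.2  29.3 214.9]
150 [621.  102.8] [620.  103.  223.2]
```

```bash
python3 -m handwheel '[[[0,0,0],[0,0,-15],0],[[0,0,0],[0,0,-16],0],[[0,0,0.07],[0,0,0],0],[[0,0,0.08],[0,0,0],0],[[0,0,0.08],[0,0,0],0],[[0,0,0.07],[0,0,0],0],[[0.05,0,0],[0,0,0],0],[[0.055,0,0],[0,0,0],0],[[0,0,0],[0,0,0],0],[[0,0,0],[0,0,0],0]]'
python3 - <<'E'
from h import *
to([525.2,110.6,301],tooldown(-10.6,6))
E
```

```text
t: 12.47
ee_pos: [430.6, -93.7, 290.3]
orientation: [-3.017, 0.298, 0.021]
ft_force: [-0.5, 0.4, -3.4]
width: 14.1
t 12.47 tcp [430.6 -93.7 290.3] F [-0.52  0.41 -3.43] M [-0.27  0.03 -0.01] w 14.1
 q [-0.31  0.09  1.94  0.11  1.15 -0.16] shift now-frame [  52.8 -218.9   11.6] shift goal-frame [  55.4 -218.2   12.2] turn [-0.003  0.023 -0.013]
```

```bash
python3 -m handwheel '[[[0,0.02,-0.013],[5,-20,1],0],[[0,0,0],[9,-35,2],0],[[0,0,0],[9,-35,2],0],[[0,0,0],[9,-35,2],0],[[0,0,0],[9,-35,2],0],[[0,0,0],[7,-28,2],0],[[0,0,0],[5,-18,1],0],[[0,0,0],[2,-10,0],0],[[0,0,0],[0,0,0],0],[[0,0,0],[0,0,0],0]]'
python3 - <<'E'
from h import *
to([525.2,110.6,301],tooldown(-10.6,6))
E
```

```text
t: 13.3
ee_pos: [524.5, 117.3, 294.0]
orientation: [-3.038, 0.284, 0.001]
ft_force: [0.0, -0.6, -4.5]
width: 13.5
t 13.3 tcp [524.5 117.3 294. ] F [ 0.   -0.64 -4.46] M [-0.23  0.09 -0.02] w 13.5
 q [0.15 0.21 1.78 0.1  1.13 0.29] shift now-frame [ 1.8  5.8 -7.6] shift goal-frame [ 1.9  5.7 -7.7] turn [ 0.015  0.009 -0.002]
```

Correct the pose, then look.

```bash
python3 -m handwheel '[[[0.015,0.009,-0.002],[2,5,-8],0],[[0,0,0],[0,0,0],0],[[0,0,0],[0,0,0],0],[[0,0,0],[0,0,0],0],[[0,0,0],[0,0,0],0],[[0,0,0],[0,0,0],0],[[0,0,0],[0,0,0],0],[[0,0,0],[0,0,0],0],[[0,0,0],[0,0,0],0],[[0,0,0],[0,0,0],0]]'
python3 - <<'E'
from h import *
to([525.2,110.6,301],tooldown(-10.6,6))
p=snap('side');crop(p,'a_side.png',180,90,390,300,2.8)
for q in ['hanger_grip','hanger_seat','hanger_mouth','hanger_pin','hanger_tile']: find(p,q,2)
p=snap('scene');crop(p,'a_scene.png',200,80,400,300,2.7)
for q in ['hanger_grip','hanger_seat','hanger_mouth','hanger_pin','hanger_tile']: find(p,q,2)
E
```

```text
t: 14.13
ee_pos: [523.2, 104.5, 302.0]
orientation: [-3.025, 0.29, -0.014]
ft_force: [0.6, 0.1, -4.2]
width: 13.8
t 14.13 tcp [523.2 104.5 302. ] F [ 0.63  0.05 -4.24] M [-0.18  0.09 -0.  ] w 13.8
 q [0.12 0.19 1.78 0.11 1.14 0.27] shift now-frame [ 0.8 -6.2  1.7] shift goal-frame [ 0.8 -6.2  1.7] turn [ 0.002 -0.    -0.006]
hanger_grip 0.98 [524.2 107.6 306.5] [291. 135.]
hanger_grip 0.94 [ 208.4 -289.2  207.4] [184. 286.]
hanger_seat 0.91 [521.4 108.4 243. ] [289. 154.]
hanger_seat 0.87 [ 203.6 -290.8  148.4] [186. 303.]
hanger_mouth 0.93 [ 205.9 -289.3  121.9] [189. 309.]
hanger_mouth 0.67 [519.6 110.4 220. ] [289. 160.]
hanger_pin 0.97 [388.6  83.6 171.1] [247. 183.]
hanger_pin 0.92 [ 237.5 -304.9  168.2] [201. 301.]
hanger_tile 0.96 [ 208.4 -290.2   40.5] [196. 328.]
hanger_tile 0.7 [351.7  86.2  46.7] [238. 215.]
hanger_grip 0.83 [ 208.9 -290.6  211.7] [214. 117.]
hanger_grip 0.81 [348.4  86.7 213.3] [328. 158.]
hanger_seat 0.78 [347.1  87.7 146.1] [327. 175.]
hanger_seat 0.76 [ 298.8 -167.3  147.1] [247. 155.]
hanger_mouth 0.82 [520.7 112.3 227.6] [332. 198.]
hanger_mouth 0.79 [347.9  90.7 125.3] [328. 180.]
hanger_pin 0.86 [383.7  83.5 172.3] [325. 176.]
hanger_pin 0.66 [ 274.3 -196.6  167.4] [239. 144.]
hanger_tile 0.86 [ 210.2 -290.7   47.9] [219. 156.]
hanger_tile 0.84 [522.1 119.5 152.6] [332. 218.]
```

View pics/a_side.png

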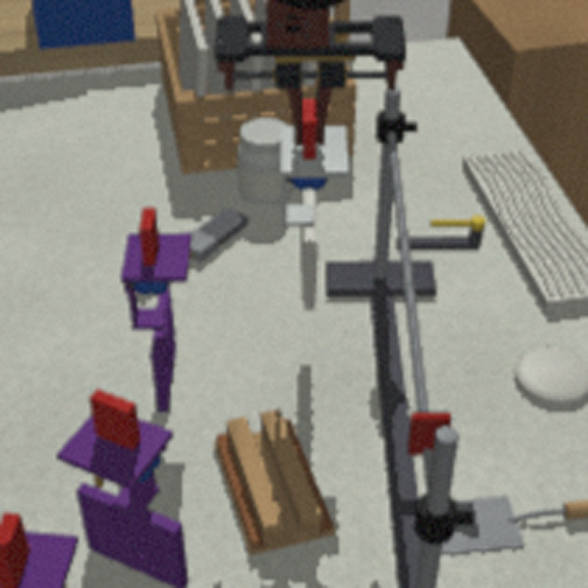

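View pics/a_scene.png

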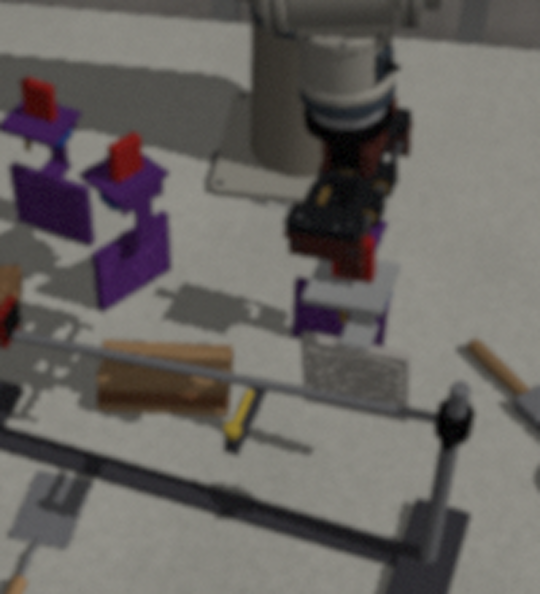

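```bash
python3 -m handwheel '[[[0,0,0],[5,0,0],0],[[0,0,0],[9,0,0],0],[[0,0,0],[9,0,0],0],[[0,0,0],[9,0,0],0],[[0,0,0],[9,0,0],0],[[0,0,0],[9,0,0],0],[[0,0,0],[0,0,0],0],[[0,0,0],[0,0,0],0],[[0,0,0],[0,0,0],0],[[0,0,0],[0,0,0],0]]'
python3 - <<'E'
from h import *
to([617.6,87.2,301.5],tooldown(-10.6,6))
E
```

```text
t: 15.57
ee_pos: [579.2, 93.4, 301.2]
orientation: [-3.025, 0.291, -0.014]
ft_force: [-0.2, -0.2, -4.8]
width: 13.8
t 15.57 tcp [579.2  93.4 301.2] F [-0.25 -0.17 -4.83] M [-0.21  0.16  0.02] w 13.8
 q [0.09 0.28 1.67 0.11 1.16 0.24] shift now-frame [38.9 -1.3 -0.2] shift goal-frame [38.9 -1.  -0.2] turn [ 0.002 -0.    -0.007]
```

```bash
python3 -m handwheel '[[[0,0,0],[5,0,0],0],[[0,0,0],[7,0,0],0],[[0,0,0],[7,-1,0],0],[[0,0,0],[7,0,0],0],[[0,0,0],[7,0,0],0],[[0,0,0],[5,0,0],0],[[0,0,0],[0,0,0],0],[[0,0,0],[0,0,0],0],[[0,0,0],[0,0,0],0],[[0,0,0],[0,0,0],0]]'
python3 - <<'E'
from h import *
to([617.6,87.2,301.5],tooldown(-10.6,6))
p=snap('side');crop(p,'b_side.png',260,80,390,230,4)
for q in ['hanger_grip','hanger_seat','hanger_mouth','hanger_pin']: find(p,q,1)
p=snap('scene');crop(p,'b_scene.png',270,140,400,280,4)
for q in ['hanger_grip','hanger_seat','hanger_mouth','hanger_pin']: find(p,q,1)
E
```

```text
t: 16.4
ee_pos: [620.3, 86.6, 301.0]
orientation: [-3.025, 0.291, -0.014]
ft_force: [-0.0, 0.3, -4.3]
width: 14.0
t 16.4 tcp [620.3  86.6 301. ] F [-0.01  0.27 -4.33] M [-0.26  0.13 -0.07] w 14.0
 q [0.07 0.34 1.58 0.11 1.19 0.23] shift now-frame [-2.8 -0.1 -0.4] shift goal-frame [-2.8 -0.2 -0.4] turn [ 0.002  0.    -0.007]
hanger_grip 0.86 [619.7  89.6 307.3] [325. 134.]
hanger_seat 0.92 [347.8  83.1 146.8] [235. 191.]
hanger_mouth 0.96 [ 295.2 -168.4  122.8] [224. 263.]
hanger_pin 0.96 [385.1  83.9 172.9] [246. 183.]
hanger_grip 0.87 [346.8  90.5 212.7] [329. 158.]
hanger_seat 0.85 [ 295.1 -164.2  148.3] [248. 154.]
hanger_mouth 0.78 [346.2  92.6 124.5] [328. 180.]
hanger_pin 0.85 [381.5  82.2 174.8] [325. 175.]
```

View pics/b_side.png

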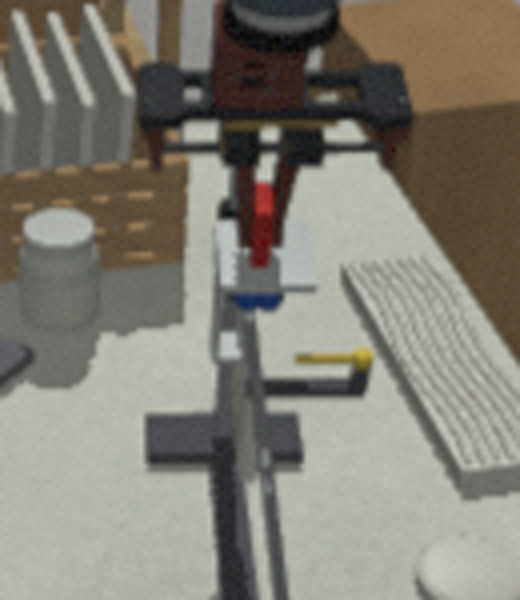

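View pics/b_scene.png

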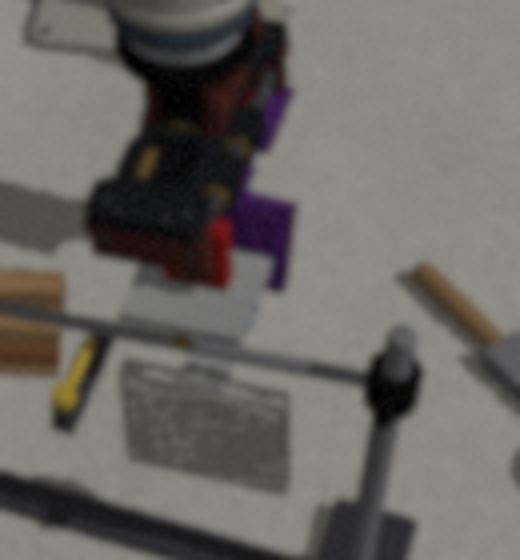

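```bash
python3 -m handwheel '[[[0,0,0],[-2.5,0,0],0],[[0,0,0],[0,0,4],0],[[0,0,0],[0,0,5],0],[[0,0,0],[0,0,5],0],[[0,0,0],[0,0,3],0],[[0,0,0],[0,0,0],0],[[0,0,0],[0,0,0],0],[[0,0,0],[0,0,0],0],[[0,0,0],[0,0,0],0],[[0,0,0],[0,0,0],0]]'
python3 - <<'E'
from h import *
to([617.6,87.2,275.5],tooldown(-10.6,6))
p=snap('scene');crop(p,'c_scene.png',270,140,400,280,4)
E
```

```text
t: 17.73
ee_pos: [617.8, 89.1, 281.7]
orientation: [-3.026, 0.291, -0.012]
ft_force: [-0.1, 0.5, -4.3]
width: 13.8
t 17.73 tcp [617.8  89.1 281.7] F [-0.06  0.5  -4.28] M [-0.28  0.14  0.06] w 13.8
 q [0.08 0.36 1.61 0.11 1.15 0.23] shift now-frame [0.2 2.5 6. ] shift goal-frame [0.2 2.5 6. ] turn [ 0.002  0.001 -0.007]
```

View pics/c_scene.png

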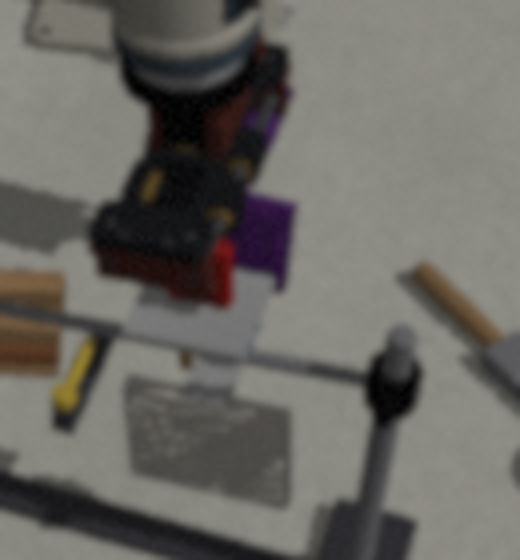

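```bash
python3 -m handwheel '[[[0,0,0],[0,0,1],0],[[0,0,0],[0,0,1],0],[[0,0,0],[0,0,1],0],[[0,0,0],[0,0,1],0],[[0,0,0],[0,0,0],0],[[0,0,0],[0,0,0],0],[[0,0,0],[0,0,0],0],[[0,0,0],[0,0,0],0],[[0,0,0],[0,0,0],0],[[0,0,0],[0,0,0],0]]'
python3 - <<'E'
from h import *
to([617.6,87.2,275.5],tooldown(-10.6,6))
E
```

```text
t: 18.62
ee_pos: [618.2, 89.5, 278.0]
orientation: [-3.025, 0.291, -0.014]
ft_force: [0.7, 0.5, -3.1]
width: 13.8
t 18.62 tcp [618.2  89.5 278. ] F [ 0.68  0.47 -3.1 ] M [-0.28  0.04  0.06] w 13.8
 q [0.08 0.36 1.61 0.11 1.14 0.22] shift now-frame [-0.1  2.6  2.2] shift goal-frame [-0.1  2.6  2.2] turn [ 0.002 -0.    -0.007]
```

```bash
python3 -m handwheel '[[[0,0,0],[0,0,1],0],[[0,0,0],[0,0,1],0],[[0,0,0],[0,0,0],0],[[0,0,0],[0,0,0],0],[[0,0,0],[0,0,0],0],[[0,0,0],[0,0,0],0],[[0,0,0],[0,0,0],0],[[0,0,0],[0,0,0],0],[[0,0,0],[0,0,0],0],[[0,0,0],[0,0,0],0]]'
python3 - <<'E'
from h import *
to([617.6,87.2,275.5],tooldown(-10.6,6))
E
```

```text
t: 19.45
ee_pos: [618.3, 89.7, 275.8]
orientation: [-3.025, 0.291, -0.014]
ft_force: [-1.0, -0.2, -4.3]
width: 13.6
t 19.45 tcp [618.3  89.7 275.8] F [-1.05 -0.15 -4.28] M [-0.25  0.12  0.02] w 13.6
 q [0.08 0.36 1.61 0.11 1.14 0.22] shift now-frame [-0.2  2.6  0. ] shift goal-frame [-0.2  2.6  0. ] turn [ 0.002 -0.    -0.007]
```

Not yet in contact. Continue.

```bash
python3 -m handwheel '[[[0,0,0],[0,0,1],0],[[0,0,0],[0,0,1],0],[[0,0,0],[0,0,0],0],[[0,0,0],[0,0,0],0],[[0,0,0],[0,0,0],0],[[0,0,0],[0,0,0],0],[[0,0,0],[0,0,0],0],[[0,0,0],[0,0,0],0],[[0,0,0],[0,0,0],0],[[0,0,0],[0,0,0],0]]'
python3 - <<'E'
from h import *
to([617.6,87.2,275.5],tooldown(-10.6,6))
for i in range(3): print(np.round(ctrl.get_obs()['ft_force'],2))
p=snap('side');crop(p,'d_side.png',270,80,390,220,4)
print(np.round(ctrl.get_obs()['ft_force'],2))
p=snap('scene');crop(p,'d_scene.png',270,140,400,280,4)
print(np.round(ctrl.get_obs()['ft_force'],2))
E
```

```text
t: 20.28
ee_pos: [618.5, 90.0, 274.1]
orientation: [-3.025, 0.291, -0.015]
ft_force: [-0.7, 0.4, -4.3]
width: 13.8
t 20.28 tcp [618.5  90.  274.1] F [-0.73  0.44 -4.26] M [-0.18  0.17 -0.03] w 13.8
 q [0.08 0.37 1.61 0.11 1.14 0.22] shift now-frame [-0.3  2.7 -1.7] shift goal-frame [-0.4  2.7 -1.7] turn [ 0.002 -0.001 -0.007]
[-0.73  0.44 -4.26]
[-0.73  0.44 -4.26]
[-0.73  0.44 -4.26]
[-0.07 -0.33 -4.64]
[-0.18  0.05 -3.92]
```

View pics/d_side.png

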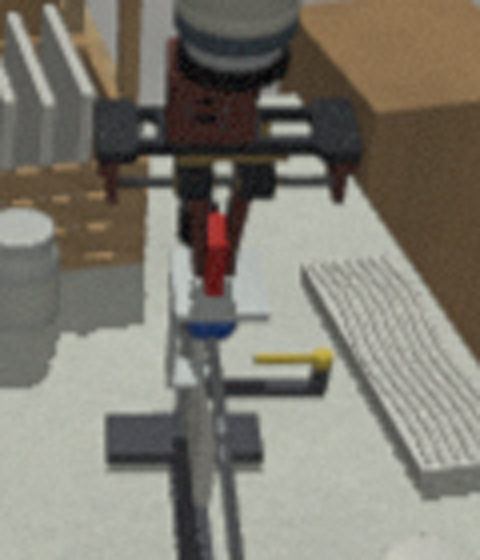

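View pics/d_scene.png

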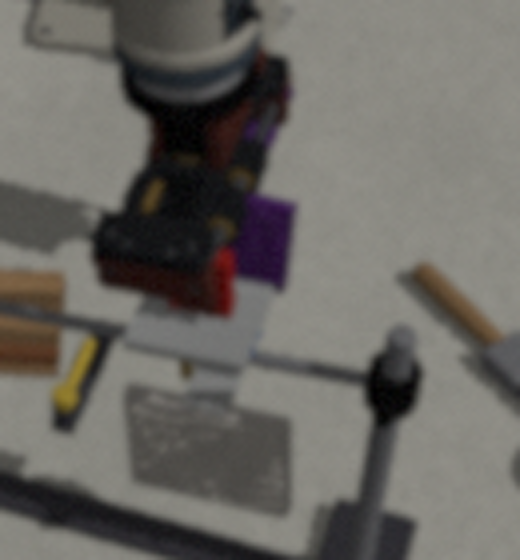

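```bash
python3 -m handwheel '[[[0,0,0],[0,0,1],0],[[0,0,0],[0,0,1],0],[[0,0,0],[0,0,0],0],[[0,0,0],[0,0,0],0],[[0,0,0],[0,0,0],0],[[0,0,0],[0,0,0],0],[[0,0,0],[0,0,0],0],[[0,0,0],[0,0,0],0],[[0,0,0],[0,0,0],0],[[0,0,0],[0,0,0],0]]'

```

```text
t: 21.22
ee_pos: [619.0, 90.3, 273.0]
orientation: [-3.025, 0.291, -0.018]
ft_force: [0.2, -0.1, -1.7]
width: 14.0
```

```bash
python3 -m handwheel '[[[0,0,0],[0,0,1],0],[[0,0,0],[0,0,1],0],[[0,0,0],[0,0,0],0],[[0,0,0],[0,0,0],0],[[0,0,0],[0,0,0],0],[[0,0,0],[0,0,0],0],[[0,0,0],[0,0,0],0],[[0,0,0],[0,0,0],0],[[0,0,0],[0,0,0],0],[[0,0,0],[0,0,0],0]]'

```

```text
t: 22.05
ee_pos: [619.1, 90.6, 272.0]
orientation: [-3.024, 0.29, -0.019]
ft_force: [-1.2, -0.9, -0.1]
width: 13.7
```

```bash
python3 -m handwheel '[[[0,0,0.007],[0,1,0],0],[[0,0,0],[0,3,0],0],[[0,0,0],[0,4,0],0],[[0,0,0],[0,4,0],0],[[0,0,0],[0,4,0],0],[[0,0,0],[0,4,0],0],[[0,0,0],[0,4,0],0],[[0,0,0],[0,2,0],0],[[0,0,0],[0,0,0],0],[[0,0,0],[0,0,0],0]]'
cat >> h.py <<'E'
def rail(yaw=-10.6):
    o,p,T=state(); c,s=np.cos(np.radians(yaw)),np.sin(np.radians(yaw))
    d=p-[592.9,-44.5,206.9]; xs=np.array([c,s,0]); ys=np.array([-s,c,0])
    yt,xt=d@ys,d@xs; z=T.apply([0,0,1]); seat=d+z*54
    print('t',round(o['t'],2),'tcp stand',np.round([xt,yt],1),'seat stand',np.round([seat@xs,seat@ys],1),'dz',round(seat[2]-np.tan(np.radians(6))*(seat@ys),2),'F stand',np.round([np.dot(o['ft_force'],xs),np.dot(o['ft_force'],ys),o['ft_force'][2]],2),'w',round(o['width'],1),'turn',(T.inv()*tooldown(yaw,6)).as_rotvec().round(3))
E
python3 -c "
from h import *
rail()"
```

```text
t: 22.88
ee_pos: [613.8, 62.1, 269.1]
orientation: [-3.022, 0.304, -0.019]
ft_force: [-1.0, -0.3, 0.0]
width: 13.7
t 22.88 tcp stand [  0.9 108.6] seat stand [  1.1 114.2] dz -3.53 F stand [-0.91 -0.49  0.05] w 13.7 turn [ 0.    -0.004 -0.015]
```

```bash
python3 -m handwheel '[[[0,0,-0.012],[-0.5,1,0],0],[[0,0,0],[0,3,0],0],[[0,0,0],[0,4,0],0],[[0,0,0],[0,4,0],0],[[0,0,0],[0,4,0],0],[[0,0,0],[0,4,0],0],[[0,0,0],[0,4,0],0],[[0,0,0],[0,2,0],0],[[0,0,0],[0,0,0],0],[[0,0,0],[0,0,0],0]]'
python3 -c "
from h import *
rail()"
```

```text
t: 23.72
ee_pos: [608.6, 34.1, 266.2]
orientation: [-3.024, 0.283, -0.023]
ft_force: [-1.1, -0.1, -1.1]
width: 13.9
t 23.72 tcp stand [ 0.9 80.1] seat stand [ 1.2 85.8] dz -3.39 F stand [-1.04 -0.3  -1.09] w 13.9 turn [-0.001 -0.006 -0.002]
```

```bash
python3 -m handwheel '[[[0,0,0],[-0.5,2,0.5],0],[[0,0,0],[0,3,0],0],[[0,0,0],[0,3,0],0],[[0,0,0],[0,3,0],0],[[0,0,0],[0,3,0],0],[[0,0,0],[0,3,0],0],[[0,0,0],[0,3,0],0],[[0,0,0],[0,2,0],0],[[0,0,0],[0,0,0],0],[[0,0,0],[0,0,0],0]]'
python3 -c "
from h import *
rail()
p=snap('side');crop(p,'e_side.png',270,100,390,240,4)"
```

```text
t: 24.55
ee_pos: [604.6, 13.5, 263.8]
orientation: [-3.019, 0.281, -0.026]
ft_force: [-0.1, 5.0, -0.6]
width: 13.9
t 24.55 tcp stand [ 0.9 59.2] seat stand [ 1.2 65.1] dz -3.59 F stand [-1.    4.9  -0.58] w 13.9 turn [-0.006 -0.007 -0.   ]
```

View pics/e_side.png

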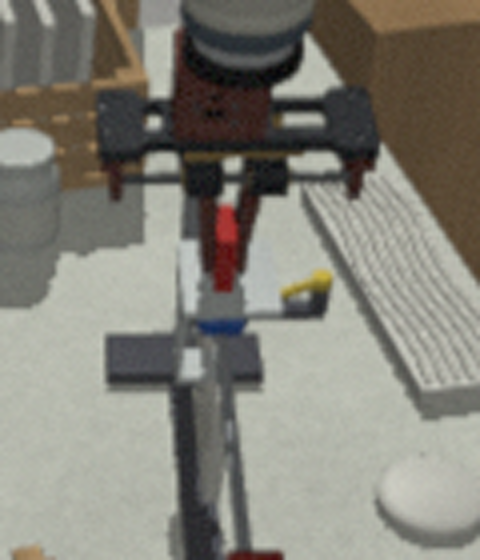

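```bash
python3 -m handwheel '[[[0,0,0],[-0.3,2,0.3],0],[[0,0,0],[0,3,0],0],[[0,0,0],[0,3,0],0],[[0,0,0],[0,3,0],0],[[0,0,0],[0,3,0],0],[[0,0,0],[0,3,0],0],[[0,0,0],[0,3,0],0],[[0,0,0],[0,3,0],0],[[0,0,0],[0,1,0],0],[[0,0,0],[0,0,0],0]]'
python3 -c "
from h import *
rail()"
```

```text
t: 25.43
ee_pos: [599.8, -11.4, 261.1]
orientation: [-3.02, 0.279, -0.027]
ft_force: [0.6, -0.1, -0.4]
width: 14.1
t 25.43 tcp stand [ 0.7 33.8] seat stand [ 1.1 39.7] dz -3.65 F stand [ 0.63  0.04 -0.41] w 14.1 turn [-0.005 -0.008  0.001]
```

```bash
python3 -m handwheel '[[[0,0,0],[0,2,0],0],[[0,0,0],[0,3,0],0],[[0,0,0],[0,3,0],0],[[0,0,0],[0,3,0],0],[[0,0,0],[0,3,0],0],[[0,0,0],[0,3,0],0],[[0,0,0],[0,1,0],0],[[0,0,0],[0,0,0],0],[[0,0,0],[0,0,0],0],[[0,0,0],[0,0,0],0]]'
python3 -c "
from h import *
rail()
p=snap('side');crop(p,'f_side.png',270,110,390,250,4)
p=snap('scene');crop(p,'f_scene.png',200,130,400,300,3)"
```

```text
t: 26.27
ee_pos: [595.9, -32.4, 258.7]
orientation: [-3.022, 0.281, -0.027]
ft_force: [0.1, 0.2, 0.2]
width: 13.7
t 26.27 tcp stand [ 0.7 12.5] seat stand [ 1.2 18.3] dz -3.76 F stand [0.02 0.23 0.18] w 13.7 turn [-0.003 -0.008 -0.   ]
```

View pics/f_side.png

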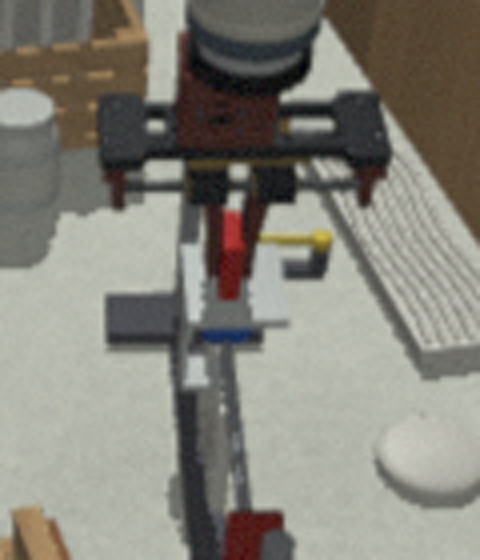

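View pics/f_scene.png

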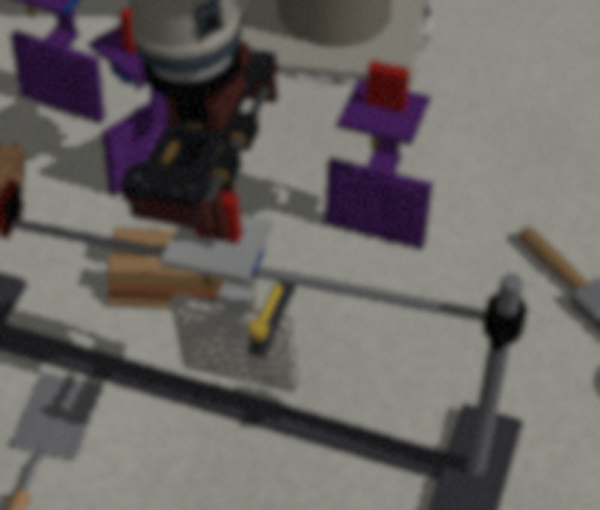

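```bash
python3 -m handwheel '[[[0,0,0],[0,0,0],1],[[0,0,0],[0,0,0],1],[[0,0,0],[0,0,0],1],[[0,0,0],[0,0,0],1],[[0,0,0],[0,0,0],1],[[0,0,0],[0,0,0],1],[[0,0,0],[0,0,0],1],[[0,0,0],[0,0,-15],1],[[0,0,0],[0,0,-25],1],[[0,0,0],[0,0,-35],1]]'
python3 -c "
from h import *
rail()
p=snap('side','g_side.png')
find(p,'hanger_grip',4)"
```

```text
t: 27.2
ee_pos: [589.9, -38.7, 327.5]
orientation: [-3.022, 0.279, -0.004]
ft_force: [-0.5, 0.5, 0.4]
width: 77.1
t 27.2 tcp stand [-4.   5.2] seat stand [-4.4 10.9] dz 65.73 F stand [-0.6   0.4   0.37] w 77.1 turn [-0.002  0.007  0.   ]
hanger_grip 0.97 [589.7 -58.6 261.7] [328. 180.]
hanger_grip 0.89 [ 295.4 -168.3  210.3] [221. 239.]
hanger_grip 0.72 [607.7  29.   -1. ] [320. 226.]
hanger_grip 0.6 [352.2  87.5 206.3] [234. 174.]
```

View pics/g_side.png

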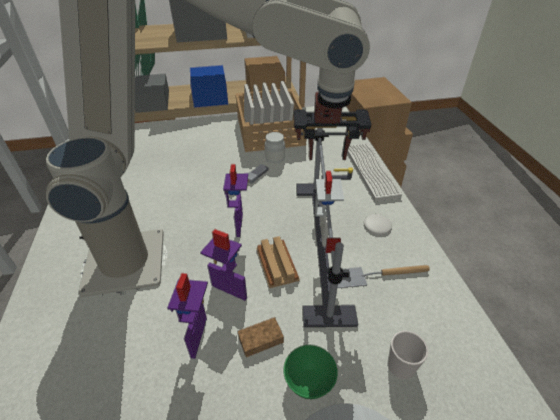

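The hanger has been let go and sits at (328,180). It is already rolling downhill under the raised gripper. Now I keep clear and wait.

```bash
python3 -m handwheel '[[[0,0,0],[0,-10,-20],1],[[0,0,0],[0,-20,-20],1],[[0,0,0],[0,-20,-10],1],[[0,0,0],[0,-10,0],1],[[0,0,0],[0,0,0],1],[[0,0,0],[0,0,0],1],[[0,0,0],[0,0,0],1],[[0,0,0],[0,0,0],1],[[0,0,0],[0,0,0],1],[[0,0,0],[0,0,0],1]]'
python3 -m handwheel '[[[0,0,0],[0,0,0],1],[[0,0,0],[0,0,0],1],[[0,0,0],[0,0,0],1],[[0,0,0],[0,0,0],1],[[0,0,0],[0,0,0],1],[[0,0,0],[0,0,0],1],[[0,0,0],[0,0,0],1],[[0,0,0],[0,0,0],1],[[0,0,0],[0,0,0],1],[[0,0,0],[0,0,0],1]]'
python3 -c "
from h import *
rail()
p=snap('side','h_side.png')
find(p,'hanger_grip',4);find(p,'hanger_seat',4)"
```

```text
t: 28.13
ee_pos: [601.6, 13.0, 386.9]
orientation: [-3.023, 0.284, -0.016]
ft_force: [0.1, -0.2, 0.5]
width: 87.8
t: 28.97
ee_pos: [601.3, 11.8, 385.9]
orientation: [-3.023, 0.286, -0.014]
ft_force: [0.3, -0.5, -1.0]
width: 88.0
t 28.97 tcp stand [-2.1 56.9] seat stand [-2.1 62.6] dz 118.69 F stand [ 0.37 -0.45 -1.03] w 88.0 turn [-0.001  0.    -0.004]
hanger_grip 0.97 [ 574.3 -139.9  251.4] [330. 203.]
hanger_grip 0.87 [ 207.5 -289.3  208.6] [183. 286.]
hanger_grip 0.57 [ 299.2 -169.4  211.2] [222. 239.]
hanger_seat 0.94 [ 205.3 -292.1  147.8] [187. 304.]
hanger_seat 0.84 [ 571.6 -138.8  188.1] [327. 221.]
hanger_seat 0.79 [ 291.3 -168.6  145.3] [222. 257.]
hanger_seat 0.62 [351.7  84.8 146.8] [236. 191.]
```

View pics/h_side.png

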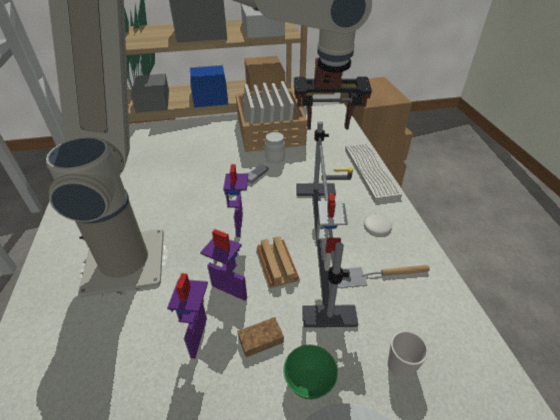

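Rolling as expected, seat now at about stand y -97. Wait two more calls.

```bash
for i in 1 2; do python3 -m handwheel '[[[0,0,0],[0,0,0],1],[[0,0,0],[0,0,0],1],[[0,0,0],[0,0,0],1],[[0,0,0],[0,0,0],1],[[0,0,0],[0,0,0],1],[[0,0,0],[0,0,0],1],[[0,0,0],[0,0,0],1],[[0,0,0],[0,0,0],1],[[0,0,0],[0,0,0],1],[[0,0,0],[0,0,0],1]]' | head -1
python3 -c "
from h import *
p=snap('side','i_side.png'); crop(p,'i_c.png',270,130,390,280,4)
d=[w(p,x['position']) for q in('hanger_seat',) for x in ctrl.spot_point(p,q)]
for X in d:
    if X[0]>500: v=X[:2]-[592.9,-44.5]; print(X.round(1),'stand y',round(v@[.184,.983],1),'x',round(v@[.983,-.184],1))
"; done
```

```text
t: 29.95
[ 562.4 -184.5  183.7] stand y -143.2 x -4.2
t: 30.88
[ 564.6 -185.5  186.5] stand y -143.8 x -1.9
[ 563.9 -187.4  158.7] stand y -145.8 x -2.2
```

View pics/i_c.png

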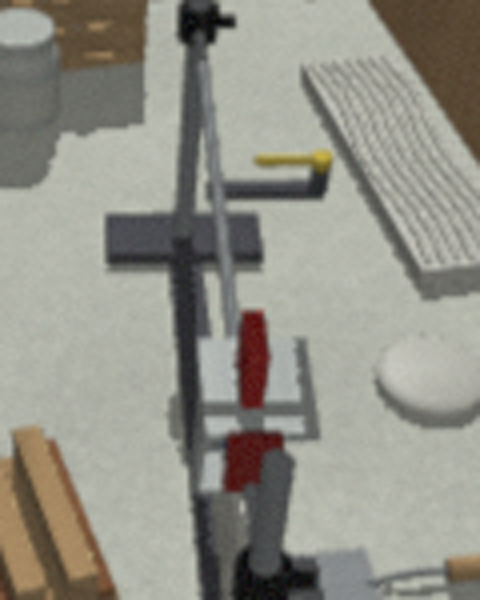

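```bash
for i in 1 2; do python3 -m handwheel '[[[0,0,0],[0,0,0],1],[[0,0,0],[0,0,0],1],[[0,0,0],[0,0,0],1],[[0,0,0],[0,0,0],1],[[0,0,0],[0,0,0],1],[[0,0,0],[0,0,0],1],[[0,0,0],[0,0,0],1],[[0,0,0],[0,0,0],1],[[0,0,0],[0,0,0],1],[[0,0,0],[0,0,0],1]]' | head -1; done
python3 -c "
from h import *
a=snap('side');
for i in range(3): snap('wrist')
b=snap('side','j_side.png')
A,B=[np.array(x['pixels']).astype(int)[190:270,300:360] for x in (a,b)]
print('max diff',abs(A-B).max(),'mean',abs(A-B).mean()); find(b,'hanger_grip',2); find(b,'gate_foot',1)
C=cv2.imread('pics/i_side.png')[190:270,300:360,::-1].astype(int); print(abs(C-B).mean())
p=snap('scene','j_scene.png');crop(p,'j_c.png',180,100,380,300,2.8)
r=ctrl.close_job(); print(r)"
```

```text
t: 31.82
t: 32.65
max diff 20 mean 2.2261805555555556
hanger_grip 0.85 [351.1  87.  207. ] [234. 174.]
hanger_grip 0.84 [ 567.5 -186.7  248.5] [333. 217.]
gate_foot 0.93 [6.091e+02 2.850e+01 4.000e-01] [320. 226.]
2.2067361111111112
the job is handed in; nothing more can be done
None
```

View pics/j_c.png

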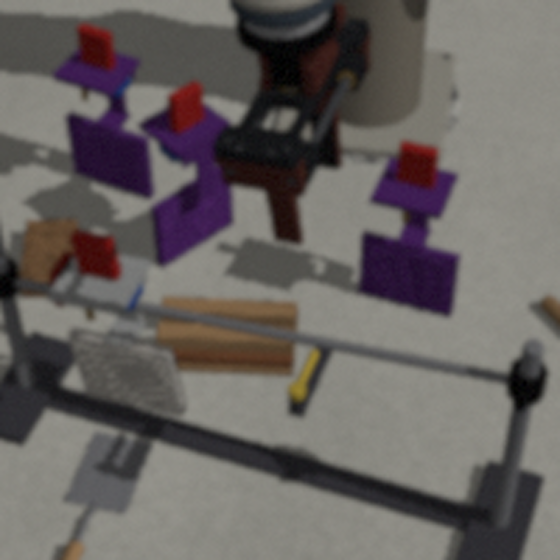

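The hanger is resting at the red stop with the yellow gate shut behind it, and I have handed the job in. The hand-in gave no verdict.

**What I did**
- I lifted the hanger with the white body out of the rack, hooked it over the rod at about stand y +140 mm, and lowered it in 1 mm steps. It was down when the wrist force fell from about -4.4 N to about 0, meaning the rail carried the weight.
- I pushed it along the rail through the gate. The wrist read 4.9 N while the gate was opening.
- I let go at about y +18 mm, and it rolled to the stop by itself.

**Last checks**
- **Position:** the networks put the seat at about y -144 mm. They put it 2 to 4 mm to the -x side of my estimated rod line; I take that to be within their error, and the limit is 6 mm.
- **Stillness:** the last side pictures differed only at noise level, and one taken about 2 s earlier differed no more.
- **Surroundings:** the gripper was well clear. I moved nothing near the bystanders and saw no change in the pictures, but I did not measure them again.
- **Forces:** wrist readings between moves suggested the rail never carried much more than about 5 N. I could not read the rail force directly, and short peaks within a move were not seen.

The clock stood at about 33 s of the 64 s allowed.

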